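# Press the matching riser onto a stud base

### The arm

A 6-joint arm with a two-finger parallel gripper is mounted at the origin on the work surface; the furniture and walls round the work are solid. World frame = base frame: x ahead of the robot, y to its left, z up, the work surface at z = 0. Lengths are in m, angles in degrees, forces in N, time in s.
With the tool pointing down it reaches from about 0.275 to 0.85 m from the base axis. Payload 19 kg.
Tool frame: the origin (TCP) lies at the very end of the fingers, on their centre line; the grasp point (between the pads) lies 19 mm behind it; z points along the fingers, y is the line along which they close (so a half turn about z gives the same grasp; the last joint's range is limited). The gripper opens to 85 mm and grips with 20 to 120 N. Pads are 22 mm wide; open, the fingers measure 114 mm over their backs; the gripper's body (76 mm by 85 mm) begins 54 mm behind the grasp point. The pads swing forward as they close: fully open they stand 13 mm farther back than shut.
Start: joints at [-7.678, 8.623, 82.357, -0, 89.026, -7.678], TCP at [0.575, -0, 0.231] pointing down, gripper open.
Joint ranges: [-160.23, 160.23], [-39.13, 120.54], [6.94, 153.29], [-79.49, 259.48], [9.18, 160.14], [-161.06, 161.06]. Speed limits (degrees/s): [108.29, 108.29, 127.2, 172.46, 172.46, 172.46].

### API

Orientations are given as a 3x3 rotation matrix whose columns are the frame's x, y, z axes.
In Python, from plant import bot gives the robot as it stands.
- The arm moves only by the tool play_rows, never from a script. Its argument "plan" is a list of rows, each a list of 3 entries, a list of its own where there are three numbers: the shift along the tool's x, y, z scaled (see below), then the turn, a rotation vector about the tool's x, y, z scaled (see below), then the opening, from -1 (shut) to 1 (fully open), so that 0 is half open. A call has 1 to 5 rows; each row is the pose to reach, as a shift and turn from the pose commanded when the call began, along the tool's axes at that moment, turning the shorter way round; what a row does not reach only later rows make up. The controller multiplies each number of a shift by 20 cm and each number of a turn by 180 degrees. A row lasts 1/10 s, in which the tool goes at most 50 mm and 8.59 degrees, less where a joint would pass 70% of its speed; a pose out of reach is approached as far as the arm can. A call with a number of a shift or a turn outside -1 to 1 is refused whole. A call with a gripper value outside its range is refused whole. The fingers move at their own pace and stop on an object; "squeeze" is the grip in N (left out, the last holds). Time passes only in rows, so rows that repeat a pose let the fingers close. It gives the time, the measured TCP pose, the force, the opening and the grip force at its end, in the units of the state.
- bot.sense(): the state, without advancing time (a new reading comes with each control period).
- bot.capture(name): name is "scene" or "side" or "wrist"; returns a dict with "pixels" (384x512x3 uint8, blue, green, red), "mtx" (3x3 intrinsics, pixels), "world_from_camera" (4x4, takes a point from camera to world coordinates). Camera axes: x right, y up, looking along -z (the intrinsics and any distortion apply to the point x, -y, -z); pixel columns grow to the right and rows downward; lengths in m; the calibration is good to about 2 mm. A picture is of the moment at which its call begins. There is no depth.
- bot.hand_in(): hands the job in; it is judged then, once.
The state is a dict: "time": time; "joints": joint angles; "joint_velocities": joint speeds; "joint_torque": joint torques, N m; "tcp_pos": TCP position; "orientation": TCP orientation; "contact_force": force on the tool from outside, world axes, zero at the start; "ft_torque": the same for the moment, N m; "grip_width": opening from 0.0 (shut) to 1.0 (fully open); "finger_force": force on a finger pad.
Only numpy, scipy, OpenCV 4.12 (cv2) and the standard library are available. Lean on these libraries where they do the work, as an engineer would, in place of code of your own. Each camera call takes 0.05 s, during which the arm holds its last target. There are 200 camera calls.

### The job

A steel base on the bench holds a work-support riser on one side and has a bare pair of studs on the other. Take the loose riser that is the same height as the fitted one, set it over the bare studs parallel to the fitted one, and press it down firmly until the black keeper plate under it has sunk away and the riser is fully home, flat on the base, then let go. Leave the low riser where it lies.

Things in the scene. Friction and masses are not known exactly. Their poses are not given: they have to be found in the camera images.
- riser_tall_center (a point): Centre (half-way up) of the loose tall riser, the one to fit: plain aluminium block 90 mm long (its x), 36 wide (its y), 52 high (z, up), 0.24 kg, standing on the bench; grip across the width. Underside: two square sockets 26 x 26 mm, 24 deep, 24 mm either side of the middle along x. Half a turn about z makes no difference.
- bare_seat (a point): Middle of the bare stud pair, on the base's top face; x along the line of studs, z up. Studs: round, 22 mm tall, 24 mm either side along x, 20 mm across, tapering above 10 mm to 8 mm at the tip. A stiff black keeper plate round them stands 9 mm proud and holds up an unpressed riser; about 8 N downward sinks it flush. Home, the riser's centre is 26 mm above this point, its length along x.
- base: Fixed steel plate 116 (x) x 136 (y) mm, 12 mm thick; origin at the centre of its underside, on the bench. Bare studs: 40 mm towards +y of the middle. Fitted riser (fixed, 90 x 36 x 52 mm, same as the loose tall one): 40 mm towards -y, length along x.
- riser_low_center (a point): Centre (half-way up) of the loose low riser, a bystander standing on the bench: same aluminium block 90 x 36 mm with the same sockets, but only 28 mm high. Not to be used.

How it is judged:
By the outcome, as a careful person would: the job done as asked, in the order asked, and still so for the second after the job is handed in, with the robot touching nothing.
It also fails if it takes over 35 s, if anything falls off the work surface, if the arm or the gripper's body presses on something with over 40 N, if the wrist force passes 120 N, or if a joint passes its speed limit or range.

## Working session

There is one attempt and no reset: what is moved stays moved. The work goes in short steps, Python scripts to look and compute and a tool call to move; the robot and the scene stay as the last step left them, time stands still between calls to the robot, and variables do not carry over. Pictures are saved under pics/ and viewed, at most 10 in all, crops included, and the job is handed in when it is done.

Besides the shell and the picture viewer there is one more tool, called after "Call:" in YAML: its name, and indented under it one key for each argument. play_rows: Moves the arm, as the interface text tells. Shifts and turns lie within -1 to 1; 1 stands for 20 cm of shift or 180 degrees of turn. Its arguments: {"type":"object","properties":{"plan":{"type":"array"},"squeeze":{"type":"number"}},"required":["plan"]}

```bash
mkdir -p pics; ls
python3 - <<'E'
from plant import bot
import cv2,numpy as np
a=[]
for n in ("scene","side"):
    d=bot.capture(n); np.savez(n+"0.npz",**d); cv2.imwrite(f"pics/{n}0.png",d["pixels"]); print(n,d["mtx"].tolist(),d["world_from_camera"].round(3).tolist(),[k for k in d])
d=bot.capture("wrist"); np.savez("wrist0.npz",**d); cv2.imwrite("pics/wrist0.png",d["pixels"]);print(d["world_from_camera"].round(3).tolist())
print(bot.sense())
E
```

```text
pics
scene [[356.51975147471126, 0.0, 255.5272611974636], [0.0, 356.51975147471126, 192.26559920252936], [0.0, 0.0, 1.0]] [[-0.895, 0.342, -0.287, 0.23], [-0.447, -0.661, 0.604, 0.694], [0.017, 0.668, 0.744, 0.707], [0.0, 0.0, 0.0, 1.0]] ['pixels', 'mtx', 'world_from_camera']
side [[359.904091195428, 0.0, 258.26998391703836], [0.0, 359.904091195428, 195.05875563991458], [0.0, 0.0, 1.0]] [[0.993, 0.063, -0.1, 0.379], [-0.118, 0.502, -0.857, -0.557], [-0.004, 0.863, 0.506, 0.502], [0.0, 0.0, 0.0, 1.0]] ['pixels', 'mtx', 'world_from_camera']
[[1.0, -0.002, 0.002, 0.575], [0.001, 0.959, 0.282, 0.072], [-0.003, -0.282, 0.959, 0.374], [0.0, 0.0, 0.0, 1.0]]
{'time': 0.15, 'joints': array([-7.67718783e+00,  8.64259374e+00,  8.23842061e+01,  1.71837435e-03,
        8.90253975e+01, -7.67615982e+00]), 'joint_velocities': array([ 0.08941336, -0.00703073, -0.14083457,  0.00566286,  0.02510695,
        0.05609321]), 'joint_torque': array([ 2.28272773e-03, -7.13383126e+01, -5.71041870e+01, -3.10331814e-05,
        7.20541226e-03, -6.05664604e-05]), 'tcp_pos': array([5.74809636e-01, 2.01019385e-05, 2.30834993e-01]), 'orientation': array([[ 1.85340379e-05,  9.99999596e-01, -8.98843444e-04],
       [ 9.99999988e-01, -1.83979403e-05,  1.51422179e-04],
       [ 1.51405580e-04, -8.98846240e-04, -9.99999585e-01]]), 'contact_force': array([ 0.11185978, -0.26181214,  0.17349923]), 'ft_torque': array([-0.03178067,  0.00064016,  0.03568362]), 'finger_force': 0.0, 'grip_width': 0.9978438074240309}
```

View pics/scene0.png

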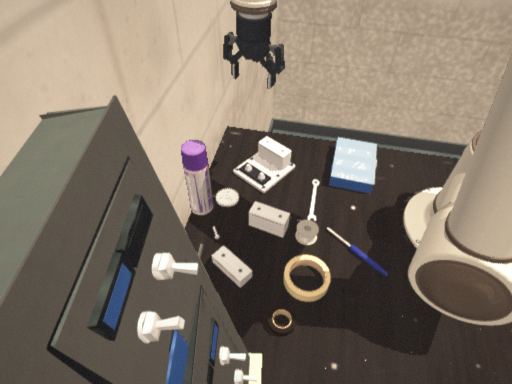

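View pics/side0.png

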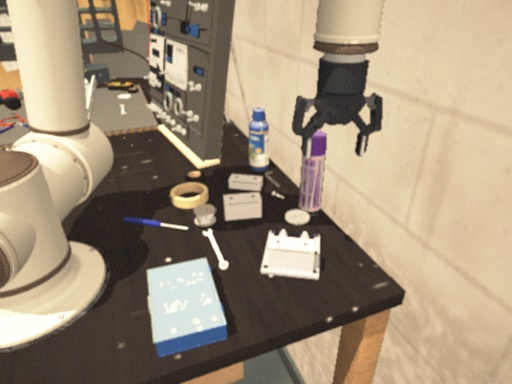

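Scene: the tall riser is near (269,219) (its end face and tall side show), the low one at (232,266), and the base near (265,165), with its bare studs at (256,173) and the fitted riser at (273,155). Side: tall riser (242,207), low one (245,182), base (292,255). Next, enlarged crops.

Run:
```python
import cv2,numpy as np
s=cv2.imread("pics/scene0.png")[130:250,220:310]; d=cv2.imread("pics/side0.png")[165:285,215:335]
r=lambda i:cv2.resize(i,None,fx=5 if i is s else 3.3,fy=5 if i is s else 3.3,interpolation=cv2.INTER_CUBIC)
cv2.imwrite("pics/c_scene.png",r(s))
cv2.imwrite("pics/c_side.png",cv2.resize(d,None,fx=5,fy=5,interpolation=cv2.INTER_CUBIC))
```

```text
(no output)
```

View pics/c_scene.png

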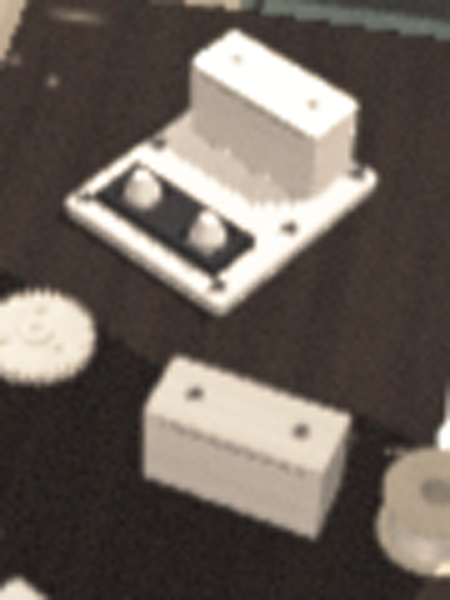

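View pics/wrist0.png

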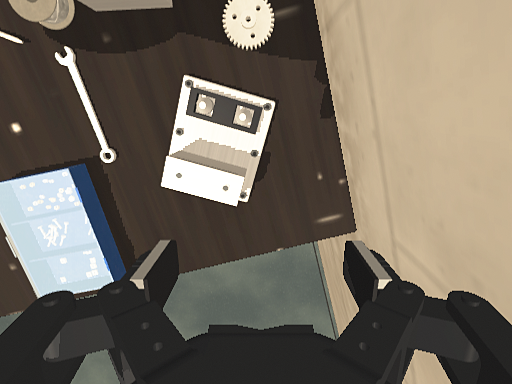

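Crop: the tall riser's top corners lie at crop (180,357),(350,412),(322,470),(147,405). Wrist view: base far corners (184,75),(274,102), studs near (205,104) and (243,117), fitted riser's top face below them.

```bash
cat > h.py <<'E'
import numpy as np,cv2
def back(d,px,z):
    K=d["mtx"];T=d["world_from_camera"];px=np.atleast_2d(px).astype(float)
    r=np.c_[(px[:,0]-K[0,2])/K[0,0],-(px[:,1]-K[1,2])/K[1,1],-np.ones(len(px))]@T[:3,:3].T
    return T[:3,3]+r*((z-T[2,3])/r[:,2])[:,None]
def proj(d,P):
    K=d["mtx"];T=d["world_from_camera"];c=(np.atleast_2d(P)-T[:3,3])@T[:3,:3]
    return np.c_[K[0,2]-K[0,0]*c[:,0]/c[:,2],K[1,2]+K[1,1]*c[:,1]/c[:,2]]
def rep(n,p):
    p=p[:,:2]; print(n,p.round(4).tolist(),"mean",p.mean(0).round(4),"edges",[(round(1e3*np.hypot(*e)),round(np.degrees(np.arctan2(e[1],e[0])),1)) for e in np.diff(np.r_[p,p[:1]],axis=0)])
E
python3 - <<'E'
from h import *
s=np.load("scene0.npz");w=np.load("wrist0.npz")
c=lambda a:np.array(a)/5+[220,130]-.4
rep("tall",back(s,c([(180,357),(350,412),(322,470),(147,405)]),.052))
rep("baseS",back(s,c([(68,205),(220,310),(376,180)]),.012))
rep("studS",back(s,c([(145,175),(210,217)]),.034))
rep("fitS",back(s,c([(235,30),(358,102),(312,138),(190,62)]),.064))
rep("baseW",back(w,[(184,75),(274,102),(246,203)],.012))
rep("studW",back(w,[(205,104),(243,117)],.034))
rep("fitW",back(w,[(166,155),(162,186),(238,206)],.064))
E
```

```text
tall [[0.4702, 0.1879], [0.3837, 0.1816], [0.3819, 0.219], [0.4707, 0.2217]] mean [0.4266 0.2025] edges [(87, np.float64(-175.8)), (37, np.float64(92.8)), (89, np.float64(1.8)), (34, np.float64(-90.9))]
baseS [[0.5894, 0.0864], [0.4807, 0.1183], [0.4453, -0.0112]] mean [0.5051 0.0645] edges [(113, np.float64(163.7)), (134, np.float64(-105.3)), (174, np.float64(34.1))]
studS [[0.5521, 0.0659], [0.5065, 0.0787]] mean [0.5293 0.0723] edges [(47, np.float64(164.4)), (47, np.float64(-15.6))]
fitS [[0.5469, -0.0351], [0.4612, -0.0107], [0.4718, 0.0274], [0.5571, 0.0018]] mean [ 0.5093 -0.0041] edges [(89, np.float64(164.1)), (40, np.float64(74.5)), (89, np.float64(-16.8)), (38, np.float64(-105.5))]
baseW [[0.4819, 0.1129], [0.5902, 0.0823], [0.554, -0.0484]] mean [0.542  0.0489] edges [(113, np.float64(-15.8)), (136, np.float64(-105.5)), (177, np.float64(114.1))]
studW [[0.5095, 0.0794], [0.5532, 0.0649]] mean [0.5314 0.0721] edges [(46, np.float64(-18.3)), (46, np.float64(161.7))]
fitW [[0.469, 0.0248], [0.4611, -0.0108], [0.5476, -0.0348]] mean [ 0.4926 -0.0069] edges [(36, np.float64(-102.6)), (90, np.float64(-15.5)), (99, np.float64(142.8))]
```

Call:
play_rows:
  plan:
    - [[0.12,-0.09,0],[0,0,-0.046],1]
    - [[0.24,-0.18,0],[0,0,-0.092],1]
    - [[0.36,-0.27,0],[0,0,-0.138],1]
    - [[0.48,-0.36,0],[0,0,-0.184],1]
    - [[0.6,-0.45,0],[0,0,-0.23],1]
  squeeze: 70

```text
time: 0.65
tcp_pos: [0.484, 0.1208, 0.2311]
orientation: [[-0.666, 0.746, -0.0], [0.746, 0.666, 0.0], [0.0, -0.0, -1.0]]
contact_force: [0.0, -0.6, 0.2]
grip_width: 1.001
finger_force: 0.0
```

Call:
play_rows:
  plan:
    - [[0.1,0.01,0.05],[0,0,-0.046],1]
    - [[0.2,0.02,0.1],[0,0,-0.092],1]
    - [[0.3,0.03,0.15],[0,0,-0.138],1]
    - [[0.4,0.05,0.2],[0,0,-0.184],1]
    - [[0.495,0.06,0.2],[0,0,-0.23],1]

```text
time: 1.15
tcp_pos: [0.4274, 0.2027, 0.1899]
orientation: [[-0.993, 0.119, -0.002], [0.119, 0.993, -0.0], [0.002, -0.001, -1.0]]
contact_force: [0.2, 0.4, 1.3]
grip_width: 1.001
finger_force: 0.0
```

Call:
play_rows:
  plan:
    - [[0,0,0],[0,0,-0.045],1]
    - [[0,0,0],[0,0,-0.053],1]
    - [[0,0,0],[0,0,-0.053],1]

```text
time: 1.45
tcp_pos: [0.4286, 0.2021, 0.1913]
orientation: [[-0.999, -0.038, -0.0], [-0.038, 0.999, -0.0], [0.0, -0.0, -1.0]]
contact_force: [0.0, 0.5, -0.1]
grip_width: 0.997
finger_force: 0.0
```

Run:
```python
from plant import bot
from h import *
d=bot.capture("wrist"); np.savez("wrist1.npz",**d); cv2.imwrite("pics/wrist1.png",d["pixels"])
c=np.array([.4266,.2025]);a=np.radians(3);u=np.array([np.cos(a),np.sin(a)]);v=np.array([-u[1],u[0]])
print(proj(d,[[*(c+i*.045*u+j*.018*v),.052] for i,j in ((1,1),(1,-1),(-1,-1),(-1,1))]).round(1).tolist(),bot.sense()["joints"].round(1))
```

```text
[[277.7, 221.8], [244.4, 222.2], [241.7, 137.8], [278.0, 137.3]] [ 15.9  -2.6  98.7   0.   83.8 -76.2]
```

View pics/wrist1.png

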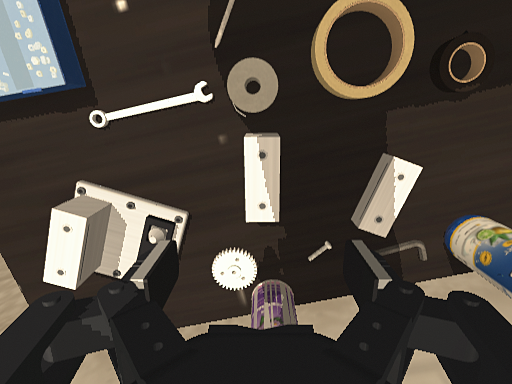

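The tall riser's top spans (245..280, 135..222), centred between the fingers and within about 2 px of the prediction. The low riser at (387,195) is clear of the fingers. Descending.

Call:
play_rows:
  plan:
    - [[0.01,0.006,0.2],[0,0,0],1]
    - [[0.01,0.006,0.42],[0,0,0],1]
    - [[0.01,0.006,0.62],[0,0,0],1]
    - [[0.01,0.006,0.78],[0,0,0],1]
    - [[0.01,0.006,0.86],[0,0,0],1]

```text
time: 2.0
tcp_pos: [0.4253, 0.2025, 0.0166]
orientation: [[-0.999, -0.037, -0.003], [-0.037, 0.999, -0.001], [0.003, -0.001, -1.0]]
contact_force: [-0.0, 0.0, 0.2]
grip_width: 1.0
finger_force: 0.0
```

Call:
play_rows:
  plan:
    - [[0,0,0],[0,0,0],-0.5]
    - [[0,0,0],[0,0,0],-0.5]
    - [[0,0,0],[0,0,0],-0.5]
    - [[0,0,0],[0,0,0],-0.5]
    - [[0,0,0],[0,0,0],-0.5]

```text
time: 2.5
tcp_pos: [0.4273, 0.2035, 0.0208]
orientation: [[-0.999, -0.04, 0.002], [-0.04, 0.999, 0.001], [-0.002, 0.001, -1.0]]
contact_force: [-0.6, -0.5, 7.3]
grip_width: 0.408
finger_force: 70.7
```

Call:
play_rows:
  plan:
    - [[0,0,-0.1],[0,0,0],-0.5]
    - [[0,0,-0.3],[0,0,0],-0.5]
    - [[0,0,-0.5],[0,0,0],-0.5]
    - [[0,0,-0.55],[0,0,0],-0.5]

```text
time: 2.9
tcp_pos: [0.428, 0.2038, 0.1342]
orientation: [[-0.999, -0.04, 0.006], [-0.04, 0.999, 0.002], [-0.006, 0.002, -1.0]]
contact_force: [-0.2, 0.6, -1.9]
grip_width: 0.414
finger_force: 70.4
```

Call:
play_rows:
  plan:
    - [[-0.1,-0.13,0],[0,0,0.02],-0.5]
    - [[-0.22,-0.3,0],[0,0,0.045],-0.5]
    - [[-0.34,-0.47,0],[0,0,0.07],-0.5]
    - [[-0.44,-0.61,0],[0,0,0.09],-0.5]
    - [[-0.488,-0.675,0],[0,0,0.1],-0.5]

```text
time: 3.4
tcp_pos: [0.5307, 0.0701, 0.1292]
orientation: [[-0.962, 0.274, 0.0], [0.274, 0.962, -0.0], [-0.0, -0.0, -1.0]]
contact_force: [-0.7, -0.6, -2.3]
grip_width: 0.411
finger_force: 70.5
```

Run:
```python
from plant import bot
from h import *
bot.capture("side"); s=bot.sense();print(s["tcp_pos"],s["orientation"][:,1],s["grip_width"],s["contact_force"])
o=[]
for n in("wrist","scene"):
    d=bot.capture(n); np.savez(n+"2.npz",**d);o.append(d["pixels"])
w=cv2.resize(o[0][100:384,140:380],None,fx=1.8,fy=1.8,interpolation=2)
c=cv2.resize(o[1][80:200,210:310],(426,511),interpolation=2)
cv2.imwrite("pics/both2.png",np.hstack([c,w]) if c.shape[0]==w.shape[0] else np.hstack([c,cv2.resize(w,(368,511))]))
print(w.shape)
```

```text
[0.53131167 0.06944762 0.12904467] [ 2.75784349e-01  9.61219343e-01 -6.06523125e-04] 0.4093662072167004 [-1.21612611 -2.73559918 -2.57571348]
(511, 432, 3)
```

View pics/both2.png

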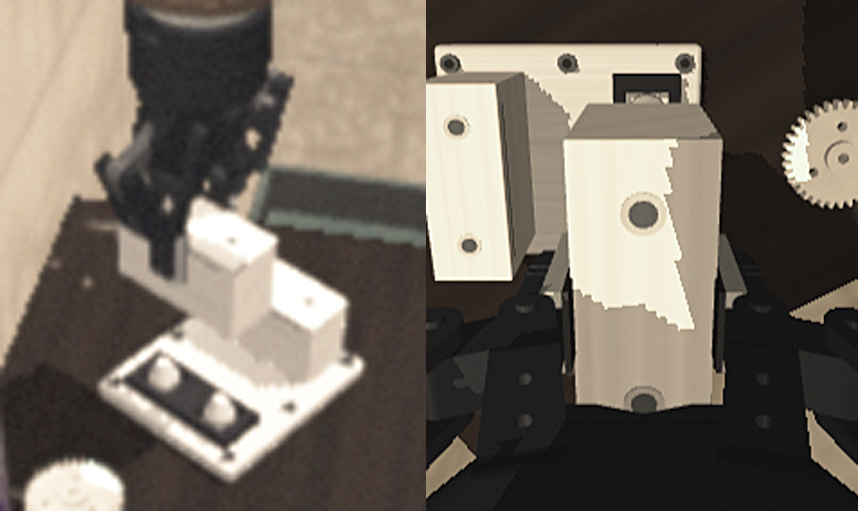

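Crop: the riser is held square, with its far top edge at wrist pixels (217..304, 177) and top holes at (260.6,219) and (261.7,323). The studs and the fitted riser run parallel to it below.

Run:
```python
from h import *
w=np.load("wrist2.npz");s=np.load("scene2.npz")
q=lambda a:(np.array(a)-[426,0])/1.8+[140,100]-.2
rep("held far edge",back(w,q([(565,138),(722,138)]),.160))
rep("held holes",back(w,q([(643,214),(645,402)]),.160))
rep("fit",back(w,q([(427,280),(512,280),(496,84)]),.064))
rep("base corners far",back(w,q([(436,45),(700,45)]),.012))
rep("fit holes",back(w,q([(456,127),(469,245)]),.064))
c=lambda a:np.array(a)*100/426+[210,80]-.4
rep("studS",back(s,c([(165,365),(221,403)]),.034))
```

```text
held far edge [[0.4819, 0.0654], [0.4917, 0.0998]] mean [0.4868 0.0826] edges [(36, np.float64(74.1)), (36, np.float64(-105.9))]
held holes [[0.5045, 0.0774], [0.5565, 0.0631]] mean [0.5305 0.0702] edges [(54, np.float64(-15.4)), (54, np.float64(164.6))]
fit [[0.5449, -0.0376], [0.5556, 0.0], [0.4695, 0.0246]] mean [ 0.5234 -0.0043] edges [(39, np.float64(74.1)), (90, np.float64(164.1)), (98, np.float64(-39.5))]
base corners far [[0.4449, -0.0137], [0.4813, 0.1135]] mean [0.4631 0.0499] edges [(132, np.float64(74.0)), (132, np.float64(-106.0))]
fit holes [[0.4818, 0.0021], [0.5338, -0.0125]] mean [ 0.5078 -0.0052] edges [(54, np.float64(-15.7)), (54, np.float64(164.3))]
studS [[0.5515, 0.0686], [0.5048, 0.0829]] mean [0.5281 0.0758] edges [(49, np.float64(163.0)), (49, np.float64(-17.0))]
```

Call:
play_rows:
  plan:
    - [[0.005,0.009,0.1],[0,0,0],-0.5]
    - [[0.005,0.009,0.22],[0,0,0],-0.5]
    - [[0.005,0.009,0.32],[0,0,0],-0.5]
    - [[0.005,0.009,0.37],[0,0,0],-0.5]
    - [[0.005,0.009,0.41],[0,0,0],-0.5]

```text
time: 4.05
tcp_pos: [0.5285, 0.0752, 0.0469]
orientation: [[-0.963, 0.269, -0.0], [0.269, 0.963, 0.0], [0.0, 0.0, -1.0]]
contact_force: [0.7, 0.2, -2.0]
grip_width: 0.41
finger_force: 70.5
```

Call:
play_rows:
  plan:
    - [[0,0,0.01],[0,0,0],-0.5]
    - [[0,0,0.02],[0,0,0],-0.5]
    - [[0,0,0.02],[0,0,0],-0.5]

```text
time: 4.35
tcp_pos: [0.5292, 0.0745, 0.0437]
orientation: [[-0.963, 0.27, 0.001], [0.27, 0.963, 0.0], [-0.001, 0.0, -1.0]]
contact_force: [1.1, -0.2, -2.0]
grip_width: 0.411
finger_force: 70.5
```

Call:
play_rows:
  plan:
    - [[0,0,0.01],[0,0,0],-0.5]
    - [[0,0,0.02],[0,0,0],-0.5]
    - [[0,0,0.03],[0,0,0],-0.5]
    - [[0,0,0.03],[0,0,0],-0.5]

```text
time: 4.75
tcp_pos: [0.5294, 0.0744, 0.0376]
orientation: [[-0.963, 0.27, 0.001], [0.27, 0.963, 0.0], [-0.001, 0.0, -1.0]]
contact_force: [2.1, 1.3, 1.2]
grip_width: 0.413
finger_force: 70.8
```

Call:
play_rows:
  plan:
    - [[0,0,0.01],[0,0,0],-0.5]
    - [[0,0,0.02],[0,0,0],-0.5]
    - [[0,0,0.03],[0,0,0],-0.5]
    - [[0,0,0.03],[0,0,0],-0.5]

```text
time: 5.15
tcp_pos: [0.5294, 0.0744, 0.0328]
orientation: [[-0.963, 0.27, 0.001], [0.27, 0.963, -0.0], [-0.001, 0.0, -1.0]]
contact_force: [-8.6, -0.5, 23.5]
grip_width: 0.413
finger_force: 73.4
```

Call:
play_rows:
  plan:
    - [[0,0,0.006],[0,0,0],-0.5]
    - [[0,0,0.006],[0,0,0],-0.5]
    - [[0,0,0.006],[0,0,0],-0.5]

```text
time: 5.45
tcp_pos: [0.5295, 0.0744, 0.0327]
orientation: [[-0.963, 0.27, 0.002], [0.27, 0.963, -0.0], [-0.002, 0.0, -1.0]]
contact_force: [-18.3, 0.7, 44.3]
grip_width: 0.411
finger_force: 76.0
```

It stops hard at the home height. Easing off the press, then opening just a little (the fitted riser is close).

Call:
play_rows:
  plan:
    - [[0,0,-0.008],[0,0,0],-0.5]
    - [[0,0,-0.008],[0,0,0],0.15]
    - [[0,0,-0.008],[0,0,0],0.15]
    - [[0,0,-0.008],[0,0,0],0.15]
    - [[0,0,-0.008],[0,0,0],0.15]

```text
time: 5.95
tcp_pos: [0.5289, 0.0744, 0.0314]
orientation: [[-0.963, 0.27, -0.001], [0.27, 0.963, 0.0], [0.001, -0.0, -1.0]]
contact_force: [0.1, 0.3, 0.2]
grip_width: 0.575
finger_force: 0.0
```

Call:
play_rows:
  plan:
    - [[0,0,-0.05],[0,0,0],0.15]
    - [[0,0,-0.15],[0,0,0],0.15]
    - [[0,0,-0.35],[0,0,0],0.15]
    - [[0,0,-0.55],[0,0,0],0.15]
    - [[0,0,-0.6],[0,0,0],0.15]

```text
time: 6.45
tcp_pos: [0.5305, 0.0744, 0.1568]
orientation: [[-0.963, 0.27, 0.006], [0.27, 0.963, -0.0], [-0.006, 0.002, -1.0]]
contact_force: [0.4, 0.5, -0.1]
grip_width: 0.579
finger_force: 0.0
```

Run:
```python
from plant import bot
from h import *
o=[]
for n in("wrist","scene","side"):
    d=bot.capture(n); np.savez(n+"3.npz",**d);o.append(d["pixels"])
w=cv2.resize(o[0][0:300,130:400],(450,500),interpolation=2)
c=cv2.resize(o[1][130:220,220:310],(350,350),interpolation=2)
c=np.vstack([c,cv2.resize(o[2][220:285,250:350],(350,150))])
cv2.imwrite("pics/both3.png",np.hstack([c,w])); print(bot.sense()["contact_force"])
```

```text
[-0.06248221 -0.26399722  0.03146202]
```

View pics/both3.png

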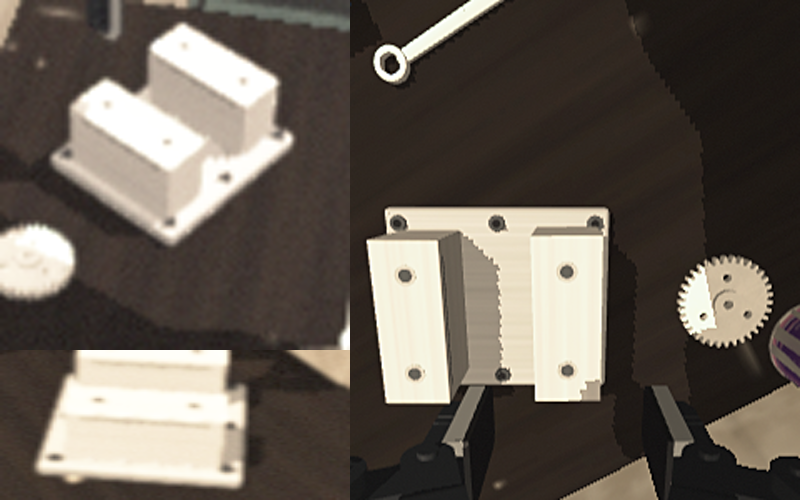

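Both risers appear on the base, with no keeper visible. A metric check of height and parallelism follows, using the top holes in the crop: fitted (405,275),(415,374), new (567,272),(567,370).

Run:
```python
from h import *
w=np.load("wrist3.npz");s=np.load("scene3.npz")
q=lambda a:(np.array(a)-[350,0])*.6+[130,0]-.2
rep("fit",back(w,q([(405,275),(415,374)]),.064))
for z in(.064,.073): rep("new %g"%z,back(w,q([(567,272),(567,370.5)]),z))
rep("fit edge",back(w,q([(368,239),(437,239),(449,403),(388,403)]),.064))
rep("new edge",back(w,q([(532,236),(604,236),(600,401),(536,401)]),.064))
c=lambda a:np.array(a)*90/350+[220,130]-.4
rep("newS",back(s,c([(104,79),(207,141),(170,173),(70,105)]),.064))
```

```text
fit [[0.4815, 0.0023], [0.534, -0.0124]] mean [ 0.5078 -0.005 ] edges [(55, np.float64(-15.6)), (55, np.float64(164.4))]
new 0.064 [[0.5023, 0.0823], [0.5543, 0.0678]] mean [0.5283 0.075 ] edges [(54, np.float64(-15.6)), (54, np.float64(164.4))]
new 0.073 [[0.5007, 0.0828], [0.5507, 0.0688]] mean [0.5257 0.0758] edges [(52, np.float64(-15.6)), (52, np.float64(164.4))]
fit edge [[0.4595, -0.0088], [0.4688, 0.0243], [0.5554, -0.0005], [0.5463, -0.033]] mean [ 0.5075 -0.0045] edges [(34, np.float64(74.4)), (90, np.float64(-16.0)), (34, np.float64(-105.6)), (90, np.float64(164.4))]
new edge [[0.4801, 0.0704], [0.4898, 0.105], [0.5768, 0.0805], [0.5672, 0.0463]] mean [0.5285 0.0755] edges [(36, np.float64(74.4)), (90, np.float64(-15.7)), (35, np.float64(-105.6)), (90, np.float64(164.5))]
newS [[0.5695, 0.0456], [0.4797, 0.069], [0.4886, 0.1076], [0.5777, 0.0801]] mean [0.5289 0.0756] edges [(93, np.float64(165.4)), (40, np.float64(77.0)), (93, np.float64(-17.1)), (35, np.float64(-103.4))]
```

Parallel to 0.1°, about 83 mm from the fitted riser (within the socket's play), and the sizes fit a top at 64 mm, which is home.

```bash
python3 -c "
from plant import bot
print(bot.hand_in())"
```

```text
the job is handed in; nothing more can be done
None
```

The tall riser is on the bare studs, pressed down with about 44 N to a hard stop at home height and parallel to the fitted one, then released; the low riser was not touched, and the job is handed in.

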